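Start the pump cap on its thread and screw it home

TASK

On one of the two pumps the cap with the cross bar has only been set down on top of the thread and sits high. Without lifting it off, turn it backward (counter-clockwise seen from above) until you feel it drop a step into the thread, then turn it forward (clockwise) all the way home to its stop, and let go. Leave the other things on the desk where they are.

Things in the scene. Friction and masses are not known exactly. Their poses are not given: they have to be found in the camera images.
- cap_bar (a point): Centre of the grip bar of the loose aluminium cap: 150 mm long (this x), 16 thick (y), 26 high (z), lying across the top of an upside-down cup 94 mm wide, 50 high; it overhangs the cup 28 mm at each end. The cup's flat top is 13 mm below this point. z is the cap's axis, up. Mass about 0.4 kg. The bar can be pushed at its side near an end, with nothing gripped, or gripped.
- cap_end (a point): End of the bar, 75 mm from the cap's axis along the bar's x, mid-height. A few newtons sideways here turn the cap about the neck's axis; it stays where it is left. At first its three inner pins rest on top of the thread, bar centre 150 mm above the desk. Turned clockwise from above (forward) now, it jams on a hard stop within 7 to 63 degrees.
- neck_axis (a point): On the axis of the open pump's neck, 110 mm above the desk (top of the neck, inside the cap). Greased right-hand thread, three starts 120 degrees apart. Where they lie is hidden, differs each time and cannot be told from pump or bar: feel for it. Turned backward the cap slides level for 10 to 66 degrees, then falls 11 mm by its weight; 27 degrees further back is a hard stop.
- neck_foot (a point): On the same axis, foot of the neck, 66 mm above the desk. After the drop (bar centre 139 mm above the desk), turning forward runs the cap under the thread for 78 to 100 degrees, sinking 8 mm more, to a hard stop: home, bar centre 131 mm above the desk. The cap cannot be pressed down without turning.
- pump: The pump with the open neck: a round flat-lying diaphragm pump of cast aluminium, 152 mm across, fixed to the desk, top face of the cover at 66 mm; origin on the desk under the axis of its neck, z up. Three pipe stubs (47 mm thick at the ends, centre 26 mm up) reach 94 mm out at its +x, +y and -y. A threaded neck stands 44 mm above the cover.
- pump_shut: A second pump of the same kind, fixed, whose cap is already home and immovable (bar centre 131 mm above the desk, top 144 mm); origin on the desk under its axis. To be left alone. The pumps may be in either place.
- wrench: Bystander: loose open-ended wrench, 190 mm long, flat on the desk; origin at its underside.
- gun: Bystander: loose spray gun lying flat, about 110 x 150 mm, 36 mm high; origin at its underside, by the barrel.
- flange: Bystander: loose steel ring, 72 mm across, 14 mm high; origin at its underside.
- mouse: Bystander: loose black computer mouse, about 85 mm long, 34 mm high; origin at its underside, by its rear part.
- fitting: Bystander: loose brass hose fitting standing upright, 44 mm wide, 62 mm high; origin at its underside.
- driver: Bystander: loose screwdriver, 200 mm long; origin at its underside.
- mug: Bystander: loose white mug, 80 mm wide, 90 mm high; origin at its underside.
Not all that is in view belongs to the job. What is shaped like the part that bears cap_bar but red is not meant. Leave any brown look-alike of the pump alone.

How it is judged:
By the outcome, as a careful person would: the job done as asked, in the order asked, and still so for the second after the job is handed in, with the robot touching nothing.
It also fails if it takes over 54 s, if anything falls off the work surface, if the arm or the gripper's body presses on something with over 40 N, if the wrist force passes 120 N, or if a joint passes its speed limit or range.

ROBOT

A 6-joint arm with a two-finger parallel gripper is mounted at the origin on the work surface. World frame = base frame: x ahead of the robot, y to its left, z up, the work surface at z = 0. Lengths are in mm, angles in rad, forces in N, time in s.
With the tool pointing down it reaches from about 275 to 725 mm from the base axis. Payload 15.9 kg.
Tool frame: the origin (TCP) lies at the very end of the fingers, on their centre line; the grasp point (between the pads) lies bot.grasp_offset behind it (bot.grasp_offset is the distance from the TCP to the grasp point, in mm); x points along the fingers, y is the direction in which the jaws open and shut, and the axes are right-handed (so a half turn about x gives the same grasp; the last joint's range is limited). The gripper opens to 85 mm and grips with 20 to 120 N. Pads are 22 mm wide; open, the fingers measure 114 mm over their backs; the gripper's body (76 mm by 85 mm) begins 54 mm behind the grasp point. The pads swing forward as they close: fully open they stand 13 mm farther back than shut.
Start: joints at [-1.113, 0.213, -0.034, 1.323, 0, 1.571], TCP at [220.98, -448.501, 231.306] pointing down, gripper open.
Joint ranges: [-2.98, 2.98], [-0.74, 1.72], [-1.14, 1.35], [-2.1, 2.04], [-1.57, 1.44], [-3.14, 3.14]. Speed limits (rad/s): [1.89, 1.89, 2.39, 2.57, 3.14, 3.14].

INTERFACE

Orientations are given as a unit quaternion [w, x, y, z].
In Python, from rig import bot gives the robot as it stands.
- The arm moves only by the tool step_arm, never from a script. Its argument "deltas" is a list of rows, each a list of 7 numbers: the finger opening in mm, from 0 to 85.4, then the shift along the tool's x, y, z in mm, then the turn, a rotation vector about the tool's x, y, z in rad. In form: [[jaw, x, y, z, rx, ry, rz], ...]. A call has 1 to 5 rows; each row is the pose to reach, as a shift and turn from the pose measured when the call began, along the tool's axes at that moment; what a row does not reach only later rows make up. A row lasts 1/12 s, in which the tool goes at most 41.7 mm and 7.16 degrees, less where a joint would pass 70% of its speed; a pose out of reach is approached as far as the arm can. A call with a gripper value outside its range is refused whole. The fingers move at their own pace and stop on an object; "force" is the grip in N (left out, the last holds). Time passes only in rows, so rows that repeat a pose let the fingers close. It gives the time, the measured TCP pose, the force and the opening at its end, in the units of the state.
- bot.get_obs(): the state, without advancing time (a new reading comes with each control period).
- bot.snapshot(name): name is "scene" or "top" or "wrist"; returns (picture, depth): 384x512x3 uint8, red, green, blue; 384x512 float32, mm along the optical axis (not along the pixel's ray), 0 where there is no reading.
- bot.get_calibration(name): a dict with "fx", "fy", "cx", "cy" (pixels), "k1" (the pictures are not rectified: a ray, as slopes to the right and down, at radius r is drawn at 1 + k1 r^2 times it, then the intrinsics apply), "extrinsics" (4x4, takes a point from world to camera coordinates); the wrist camera has in their place "tool_from_camera" (4x4, takes a point from camera to tool coordinates, whose origin is the TCP and whose axes are the tool frame's). Camera axes: x right, y down, z forward; pixel columns grow to the right and rows downward; lengths in mm; the calibration is good to about 2 mm. A picture is of the moment at which its call begins: read the wrist's pose just before it. get_calibration takes no time and is no camera call.
- bot.job_done(): hands the job in, once; it reports no verdict.
The state is a dict: "t": time; "q": joint angles; "joint_velocities": joint speeds; "joint_torque": joint torques, N m; "tcp_pos": TCP position; "eef_rot": TCP orientation; "ft_force": force on the tool from outside, world axes, zero at the start; "torque": the same for the moment, N m; "opening": finger opening in mm.
Only numpy, scipy, OpenCV 4.12 (cv2) and the standard library are available. Lean on these libraries where they do the work, as an engineer would, in place of code of your own. Each camera call takes 0.05 s, during which the arm holds its last target.

## Working session

There is one attempt and no reset: what is moved stays moved. The work goes in short steps, Python scripts to look and compute and a tool call to move; the robot and the scene stay as the last step left them, time stands still between calls to the robot, and variables do not carry over. Pictures are saved under pics/ and viewed, and the job is handed in when it is done.

Besides the shell and the picture viewer there is one more tool, called after ">>>" by a JSON object that holds its "op" and its "data", one argument or row to a line. step_arm: Moves the arm, as the interface text tells. Its arguments: {"type":"object","properties":{"deltas":{"type":"array","items":{"type":"array","items":{"type":"number"}}},"force":{"type":"number"}},"required":["deltas"]}

```bash
ls; mkdir -p pics; cat > h.py <<'E'
import numpy as np, cv2
from rig import bot
def snap(name,tag):
    o=bot.get_obs(); im,d=bot.snapshot(name)
    cv2.imwrite(f'pics/{tag}.png',cv2.cvtColor(im,cv2.COLOR_RGB2BGR))
    np.savez(f'pics/{tag}.npz',im=im,d=d,p=o['tcp_pos'],q=o['eef_rot'])
    return im,d,o
E
python3 - <<'E'
from h import *
for n in('scene','top'):
    snap(n,n+'0'); print(n,bot.get_calibration(n))
print(bot.get_calibration('wrist')); print(bot.get_obs(),bot.grasp_offset)
E
```

```text
pics
scene {'fx': 418.7720695180558, 'fy': 418.7720695180558, 'cx': 253.46086562852625, 'cy': 192.95167469332284, 'k1': -0.020782647826360325, 'extrinsics': array([[-3.97864252e-01,  9.17195377e-01,  2.13700156e-02,
         2.24705300e+02],
       [ 5.95144718e-01,  2.75750931e-01, -7.54827258e-01,
        -1.71073064e+02],
       [-6.98216873e-01, -2.87600531e-01, -6.55575422e-01,
         1.61351463e+03],
       [ 0.00000000e+00,  0.00000000e+00,  0.00000000e+00,
         1.00000000e+00]])}
top {'fx': 411.7616773403813, 'fy': 411.7616773403813, 'cx': 259.15488517277265, 'cy': 190.90463942949825, 'k1': -0.004626477282376078, 'extrinsics': array([[-5.76221927e-03, -9.99899664e-01, -1.29405696e-02,
        -1.09178860e+01],
       [-9.98954857e-01,  6.34259462e-03, -4.52654959e-02,
         4.82161030e+02],
       [ 4.53430310e-02,  1.26662152e-02, -9.98891174e-01,
         1.61141181e+03],
       [ 0.00000000e+00,  0.00000000e+00,  0.00000000e+00,
         1.00000000e+00]])}
{'fx': 329.3486192079428, 'fy': 329.3486192079428, 'cx': 258.69466590755053, 'cy': 186.12156846466615, 'k1': 
[... 366 characters left out ...]
1.00000000e+00]])}
{'t': 0.1, 'q': array([-1.11301819e+00,  2.13289617e-01, -3.49497943e-02,  1.32351439e+00,
        2.60572539e-05,  1.57078673e+00]), 'joint_velocities': array([-0.00025359, -0.00105813,  0.00187519, -0.00055464,  0.00025856,
        0.00184036]), 'joint_torque': array([ 2.86525363e-03, -6.87242818e+01,  4.87809348e+01,  1.20558546e-02,
        4.55849613e-05,  5.26813596e-05]), 'tcp_pos': array([ 220.855521  , -448.25102946,  230.89278944]), 'eef_rot': array([-0.16011099, -0.68859609, -0.16077455,  0.68873176]), 'ft_force': array([ 0.11846496, -0.09920495, -0.43555618]), 'torque': array([0.02418007, 0.0073716 , 0.04558476]), 'opening': 85.5508769899191} 18.700000000000003
```

View pics/scene0.png

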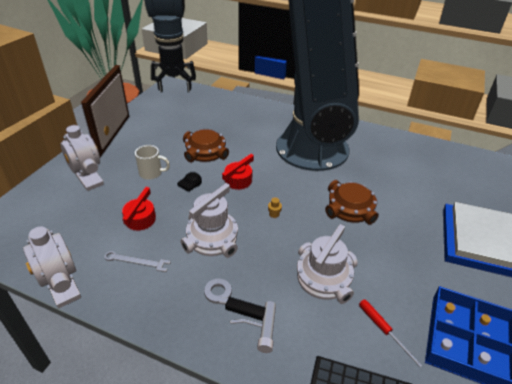

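View pics/top0.png

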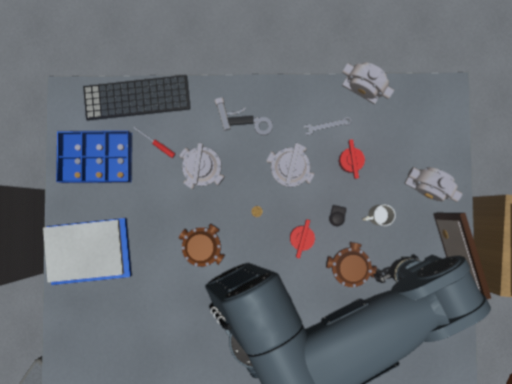

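The top view shows two grey pumps, at about px (202,165) and (291,165). Red caps and brown pumps are decoys. Next I'll get heights from depth.

```bash
cat >> h.py <<'E'
def cloud(tag,name):
    z=np.load(f'pics/{tag}.npz'); d=z['d']; c=bot.get_calibration(name)
    K=np.array([[c['fx'],0,c['cx']],[0,c['fy'],c['cy']],[0,0,1]])
    v,u=np.mgrid[:384,:512]
    p=cv2.undistortPoints(np.stack([u.ravel(),v.ravel()],1).astype(float)[:,None],K,np.array([c['k1'],0,0,0,0]))[:,0]
    P=np.c_[p,np.ones(len(p))]*d.ravel()[:,None]
    if name=='wrist':
        from scipy.spatial.transform import Rotation as R
        T=c['tool_from_camera']; P=P@T[:3,:3].T+T[:3,3]
        q=z['q']; W=R.from_quat([q[1],q[2],q[3],q[0]]).apply(P)+z['p']
    else:
        E=np.linalg.inv(c['extrinsics']); W=P@E[:3,:3].T+E[:3,3]
    return W.reshape(384,512,3),d>0
E
python3 - <<'E'
from h import *
for n in('top','scene'):
    W,ok=cloud(n+'0',n)
    for cx,cy in ((202,165),(291,165)) if n=='top' else ((327,255),(211,215)):
        s=np.zeros_like(ok); s[cy-55:cy+45,cx-45:cx+45]=1
        m=s&ok&(W[...,2]>115)&(W[...,2]<175); P=W[m]
        print(n,cx,len(P),np.percentile(P[:,2],[5,25,50,75,90,97]).round(1), P.mean(0).round(1))
        zt=np.percentile(P[:,2],97); B=P[P[:,2]>zt-9]
        r=cv2.minAreaRect(B[:,:2].astype(np.float32)); print(' bar',len(B),r,np.median(B,0).round(1))
E
python3 - <<'E'
import cv2
im=cv2.imread('pics/top0.png'); cv2.imwrite('pics/c1.png',cv2.resize(im[125:205,160:340],None,fx=4.4,fy=4.4,interpolation=2))
im=cv2.imread('pics/scene0.png'); cv2.imwrite('pics/c2.png',cv2.resize(im[170:310,170:370],None,fx=4,fy=4,interpolation=2))
E
```

```text
top 202 503 [115.8 118.8 126.9 141.2 145.3 148.7] [581.1 207.2 129.6]
 bar 155 ((581.4566040039062, 208.66127014160156), (16.81822967529297, 145.25730895996094), 81.58685302734375) [582.3 209.  143.8]
top 291 606 [131.8 136.6 140.9 158.6 163.3 166.6] [ 574.1 -134.9  146. ]
 bar 166 ((574.1356201171875, -135.23887634277344), (14.933905601501465, 147.97216796875), 75.47477722167969) [ 572.4 -134.1  162.6]
scene 327 984 [116.9 118.9 126.  142.7 145.1 146.4] [585.8 215.9 129.2]
 bar 310 ((579.1014404296875, 214.07412719726562), (16.315723419189453, 152.73155212402344), 81.45173645019531) [587.4 213.9 144.4]
scene 211 981 [121.  137.1 142.5 159.4 164.1 165.6] [ 583.4 -121.9  145.5]
 bar 275 ((573.4515991210938, -130.09552001953125), (18.450124740600586, 149.9658660888672), 75.86064147949219) [ 577.1 -129.8  163.5]
```

View pics/c1.png

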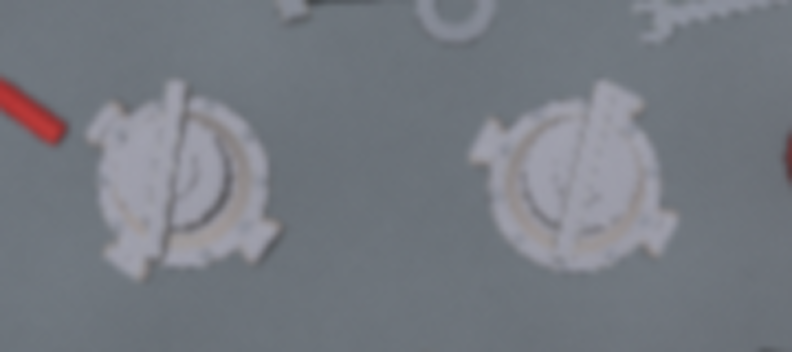

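View pics/c2.png

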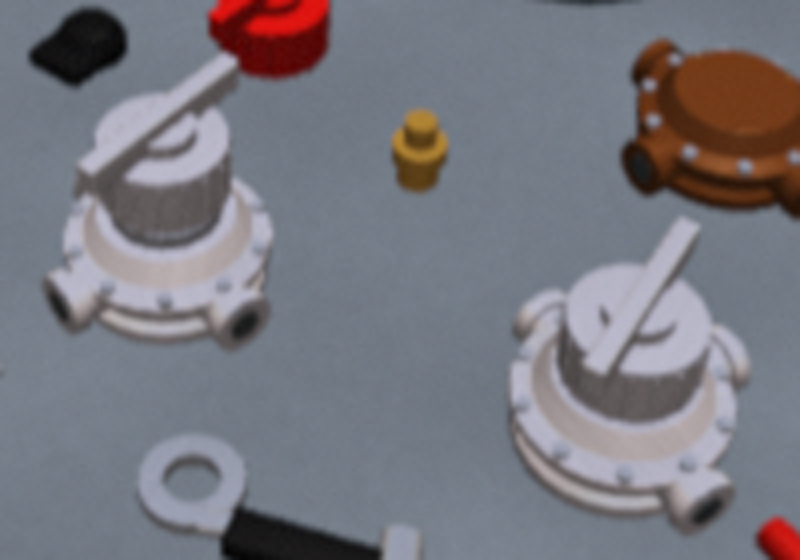

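Open pump: the right one in the top image, with neck axis ≈ (574,-133) and bar top ≈ 163 (so bar centre 150). The shut pump's bar top is 144, as it should be. Bar axis is about -14.5°. I'll straddle the near end of the bar loosely so the cap can fall freely.

```bash
cat >> h.py <<'E'
from scipy.spatial.transform import Rotation as R
def Rt(q): return R.from_quat([q[1],q[2],q[3],q[0]])
def plan(target,ang):
    """target TCP; ang = bar-end direction (deg, world). Tool down, tool z along +-bar. print tool-frame delta"""
    o=bot.get_obs(); A=Rt(o['eef_rot']); x=np.array([0,0,-1.]); a=np.radians(ang)
    d=A.inv().apply(np.array(target)-o['tcp_pos'])
    print('tcp',o['tcp_pos'].round(1),'q',o['q'].round(2),'F',o['ft_force'].round(1),'shift',d.round(1))
    for s in (1,-1):
        z=s*np.array([np.cos(a),np.sin(a),0]); B=np.c_[x,np.cross(z,x),z]
        print(s,'rot',(A.inv()*R.from_matrix(B)).as_rotvec().round(3))
E
python3 - <<'E'
from h import *
o=bot.get_obs(); print(Rt(o['eef_rot']).as_matrix().round(3))
a=np.radians(165.5); c=np.array([574,-133.])
print(c+64*np.array([np.cos(a),np.sin(a)]))
plan([*(c+64*np.array([np.cos(a),np.sin(a)])),215],165.5)
W,ok=cloud('top0','top')
m=ok&(W[...,2]>70)&(W[...,0]>350)&(W[...,1]>-320)&(W[...,1]<50); print(W[m][:,:2].min(0),W[m][:,:2].max(0))
E
```

```text
[[-0.     0.442 -0.897]
 [ 0.001 -0.897 -0.442]
 [-1.    -0.001 -0.   ]]
[ 512.03855102 -116.97567974]
tcp [ 220.9 -448.3  230.9] q [-1.11  0.21 -0.03  1.32  0.    1.57] F [ 0.1 -0.1 -0.4] shift [  16.1 -168.5 -407.6]
1 rot [0.711 0.    0.001]
-1 rot [-2.431e+00 -1.000e-03  0.000e+00]
[ 353.22354476 -205.16196159] [647.40465478 -86.85260916]
```

>>> {"op": "step_arm", "data": {
  "deltas": [
    [40,1,-13,-32,0.06,0,0],
    [40,2,-26,-64,0.12,0,0],
    [40,3,-40,-96,0.18,0,0],
    [40,4,-53,-128,0.24,0,0],
    [40,5,-66,-160,0.3,0,0]
  ],
  "force": 20
}}

```text
t: 0.52
tcp_pos: [335.8, -316.9, 225.7]
eef_rot: [-0.054, -0.705, -0.055, 0.705]
ft_force: [0.5, -0.4, 1.2]
opening: 40.3
```

```bash
python3 - <<'E'
from h import *
plan([512,-117,215],165.5)
E
```

```text
tcp [ 335.8 -316.9  225.7] q [-0.76  0.14 -0.14  1.29  0.    2.23] F [ 0.5 -0.4  1.2] shift [  10.8 -170.4 -204.9]
1 rot [0.407 0.001 0.001]
-1 rot [-2.734e+00 -2.000e-03  1.000e-03]
```

>>> {"op": "step_arm", "data": {
  "deltas": [
    [30,2,-20,-24,-0.12,0,0],
    [30,4,-50,-60,-0.24,0,0],
    [30,6,-80,-96,-0.36,0,0],
    [30,8,-105,-126,-0.48,0,0],
    [30,10,-130,-156,-0.6,0,0]
  ]
}}

```text
t: 0.93
tcp_pos: [467.2, -166.5, 215.9]
eef_rot: [-0.262, -0.656, -0.263, 0.657]
ft_force: [0.1, -1.9, 0.3]
opening: 30.0
```

>>> {"op": "step_arm", "data": {
  "deltas": [
    [30,0,0,0,-0.12,0,0],
    [30,0,0,0,-0.24,0,0],
    [30,0,0,0,-0.36,0,0],
    [30,0,0,0,-0.48,0,0],
    [30,0,0,0,-0.6,0,0]
  ]
}}

```text
t: 1.35
tcp_pos: [467.1, -166.3, 215.6]
eef_rot: [-0.446, -0.548, -0.447, 0.548]
ft_force: [0.6, 0.2, -0.1]
opening: 29.6
```

>>> {"op": "step_arm", "data": {
  "deltas": [
    [30,0,0,0,-0.12,0,0],
    [30,0,0,0,-0.24,0,0],
    [30,0,0,0,-0.36,0,0],
    [30,0,0,0,-0.48,0,0],
    [30,0,0,0,-0.6,0,0]
  ]
}}

```text
t: 1.77
tcp_pos: [466.9, -166.2, 215.3]
eef_rot: [0.589, 0.39, 0.591, -0.39]
ft_force: [-0.4, 0.0, -0.1]
opening: 30.1
```

>>> {"op": "step_arm", "data": {
  "deltas": [
    [30,0,0,0,-0.12,0,0],
    [30,0,0,0,-0.24,0,0],
    [30,0,0,0,-0.36,0,0],
    [30,0,0,0,-0.48,0,0],
    [30,0,0,0,-0.6,0,0]
  ]
}}

```text
t: 2.18
tcp_pos: [466.7, -166.1, 215.0]
eef_rot: [0.678, 0.197, 0.68, -0.196]
ft_force: [0.1, 0.3, 0.2]
opening: 29.6
```

```bash
python3 - <<'E'
from h import *
plan([512,-117,215],165.5)
E
```

```text
tcp [ 466.7 -166.1  215. ] q [-0.34  0.21 -0.08  1.28  0.    0.22] F [0.1 0.3 0.2] shift [-0.1 65.7 12.1]
1 rot [ 2.832e+00 -1.000e-03  5.000e-03]
-1 rot [-0.31  -0.003 -0.001]
```

>>> {"op": "step_arm", "data": {
  "deltas": [
    [30,0,20,4,-0.1,0,0],
    [30,0,42,8,-0.2,0,0],
    [30,0,65.7,12.1,-0.31,0,0],
    [30,0,65.7,12.1,-0.31,0,0]
  ]
}}

```text
t: 2.52
tcp_pos: [513.8, -114.6, 214.3]
eef_rot: [0.701, 0.087, 0.703, -0.085]
ft_force: [0.9, -0.4, 1.3]
opening: 29.9
```

```bash
python3 - <<'E'
from h import *
snap('wrist','w1')
plan([512,-117,120],165.5)
W,ok=cloud('w1','wrist')
m=ok&(W[...,2]>152)&(W[...,2]<175)&(W[...,0]>480)
P=W[m]; print(len(P),np.median(P,0)); r=cv2.minAreaRect(P[:,:2].astype(np.float32)); print(r); print(cv2.boxPoints(r))
E
```

```text
tcp [ 512.7 -115.7  214.3] q [-0.22  0.27  0.    1.3   0.    0.03] F [-0.1 -0.6 -0.6] shift [94.3 -1.5  0. ]
1 rot [-3.138e+00  2.000e-03 -7.000e-03]
-1 rot [ 0.003 -0.004 -0.001]
3818 [ 548.71552082 -124.21102204  163.73157332]
((556.6458740234375, -126.04867553710938), (15.953983306884766, 117.95880889892578), 75.4590072631836)
[[ 497.55286  -118.962036]
 [ 611.7333   -148.57826 ]
 [ 615.7389   -133.13531 ]
 [ 501.55847  -103.51909 ]]
```

View pics/w1.png

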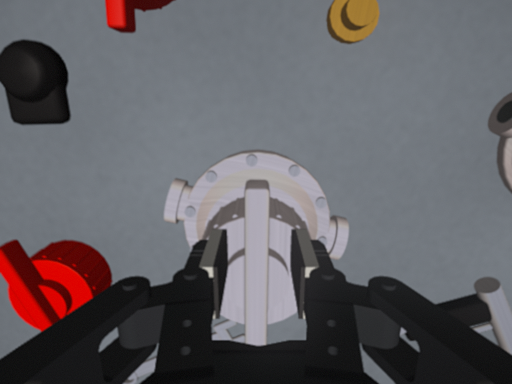

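The bar lies centred between the open fingers, with its end at px (257,183). From the wrist view the bar end is (499.6,-111.2) and the axis is (572,-130), consistent with the scene camera. Descending.

>>> {"op": "step_arm", "data": {
  "deltas": [
    [28,20,0,1,0,0,0],
    [28,45,1,2,0,0,0],
    [28,70,1.5,3,0,0,0],
    [26,92,1.5,3,0,0,0],
    [26,92,1.5,3,0,0,0]
  ]
}}

```text
t: 2.98
tcp_pos: [512.9, -114.7, 118.5]
eef_rot: [0.698, 0.089, 0.705, -0.088]
ft_force: [-1.3, 0.7, -0.3]
opening: 26.0
```

```bash
python3 - <<'E'
from h import *
snap('wrist','w2')
plan([509.3,-113.7,122],165.5)
W,ok=cloud('w2','wrist')
m=ok&(W[...,2]>152)&(W[...,2]<175)&(W[...,0]>480)
P=W[m]; print(len(P),np.median(P,0)); 
if len(P):r=cv2.minAreaRect(P[:,:2].astype(np.float32)); print(r); print(cv2.boxPoints(r))
E
```

```text
tcp [ 513.8 -114.9  120.9] q [-0.22  0.32 -0.18  1.08  0.    0.03] F [-0.2  0.2  1.5] shift [-1.1  0.  -4.7]
1 rot [-3.14e+00  2.00e-03 -1.30e-02]
-1 rot [ 0.002 -0.008 -0.001]
10459 [ 506.52552804 -114.35189518  164.49210242]
((513.8682861328125, -114.85076904296875), (95.46664428710938, 32.607933044433594), 75.57556915283203)
[[ 486.18777  -157.01804 ]
 [ 517.7678   -165.14076 ]
 [ 541.5488    -72.6835  ]
 [ 509.96875   -64.560776]]
```

View pics/w2.png

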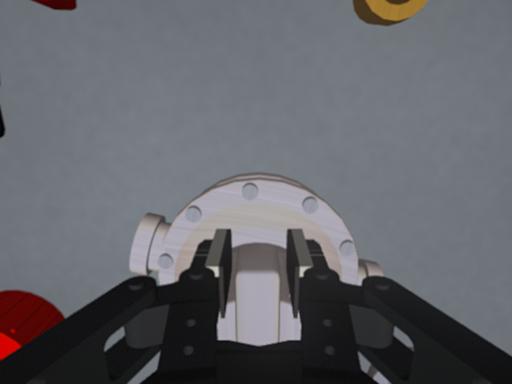

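```bash
cat >> h.py <<'E'
C=np.array([572.2,-130.0]); RAD=64.
def arc(ang,z=121.,lead=0):
    """delta to tool at bar-end angle ang (deg); position leads by lead deg"""
    o=bot.get_obs(); A=Rt(o['eef_rot']); a=np.radians(ang); b=np.radians(ang+lead)
    v=o['tcp_pos'][:2]-C
    print('t %.2f'%o['t'],'pos ang %.1f rad %.1f z %.1f'%(np.degrees(np.arctan2(v[1],v[0]))%360,np.hypot(*v),o['tcp_pos'][2]),'F',o['ft_force'].round(1),'T',o['torque'].round(2),'open %.1f'%o['opening'],'q6 %.2f'%o['q'][5])
    T=np.array([*(C+RAD*np.array([np.cos(b),np.sin(b)])),z]); d=A.inv().apply(T-o['tcp_pos'])
    zz=-np.array([np.cos(a),np.sin(a),0]); x=np.array([0,0,-1.]); B=np.c_[x,np.cross(zz,x),zz]
    print(' to',ang,d.round(1),(A.inv()*R.from_matrix(B)).as_rotvec().round(3))
def height(tag):
    snap('wrist',tag); W,ok=cloud(tag,'wrist')
    P=W[275:320,247:269][ok[275:320,247:269]]; print('bar-ish z',np.percentile(P[:,2],[10,50,90]).round(1))
    v=W[250:335,215:300]; o=ok[250:335,215:300]; v=v[o]; m=(v[:,2]>np.percentile(P[:,2],50)-6)&(v[:,2]<np.percentile(P[:,2],50)+6)
    print('  n',m.sum(),v[m].mean(0).round(1))
E
python3 - <<'E'
from h import *
height('w3')
arc(165.5); arc(165.5,lead=3); arc(175,lead=3)
E
```

```text
bar-ish z [163.3 163.9 164.6]
  n 4087 [ 511.9 -114.9  162.8]
t 3.08 pos ang 165.4 rad 59.1 z 122.6 F [-0.6  0.4  1.1] T [0.   0.03 0.03] open 25.9 q6 0.03
 to 165.5 [ 1.6 -0.1 -4.9] [ 0.002 -0.005 -0.001]
t 3.08 pos ang 165.4 rad 59.1 z 122.6 F [-0.6  0.4  1.1] T [0.   0.03 0.03] open 25.9 q6 0.03
 to 165.5 [ 1.6 -3.5 -4.8] [ 0.002 -0.005 -0.001]
t 3.08 pos ang 165.4 rad 59.1 z 122.6 F [-0.6  0.4  1.1] T [0.   0.03 0.03] open 25.9 q6 0.03
 to 175 [  1.6 -14.   -3.4] [-0.164 -0.005 -0.002]
```

>>> {"op": "step_arm", "data": {
  "deltas": [
    [26,1.5,0,-4.8,0,0,0],
    [26,1.5,-3.5,-4.8,-0.02,0,0],
    [26,1.5,-7,-4.5,-0.06,0,0],
    [26,1.5,-10,-4.1,-0.1,0,0],
    [26,1.5,-13,-3.6,-0.14,0,0]
  ]
}}

```text
t: 3.5
tcp_pos: [508.6, -127.1, 122.7]
eef_rot: [0.705, 0.039, 0.707, -0.038]
ft_force: [-0.7, 0.1, -0.5]
opening: 26.1
```

```bash
python3 - <<'E'
from h import *
height('w4')
arc(180,lead=3)
E
```

```text
bar-ish z [137.7 163.6 164.5]
  n 3843 [ 508.8 -123.6  163. ]
t 3.55 pos ang 177.8 rad 63.7 z 122.6 F [-0.3 -0.6 -0.1] T [-0.04 -0.01 -0.01] open 26.1 q6 -0.14
 to 180 [ 1.6 -5.8  0.4] [-0.107 -0.003 -0.002]
```

View pics/w4.png

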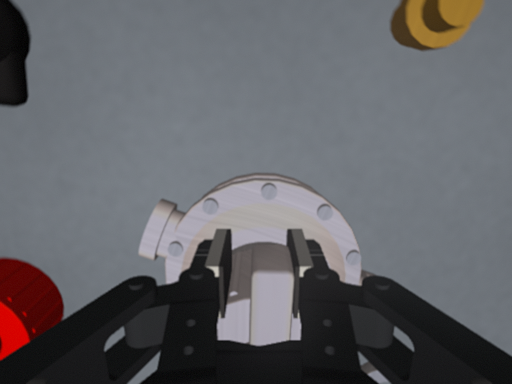

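The bar is now against the right-hand pad. I'll push backward about 10° per call and check height each time.

>>> {"op": "step_arm", "data": {
  "deltas": [
    [26,1,-2.2,0.1,-0.035,0,0],
    [26,1.5,-4.4,0.3,-0.07,0,0],
    [26,1.5,-6.6,0.5,-0.1,0,0],
    [26,1.5,-8.8,0.7,-0.14,0,0],
    [26,1.5,-11,1,-0.17,0,0]
  ]
}}

```text
t: 3.97
tcp_pos: [508.8, -138.8, 122.5]
eef_rot: [0.706, -0.022, 0.707, 0.023]
ft_force: [0.6, 1.1, 0.3]
opening: 25.8
```

```bash
cat >> h.py <<'E'
def bar(tag):
    snap('wrist',tag); W,ok=cloud(tag,'wrist')
    s=np.zeros_like(ok); s[235:343,220:298]=1
    m=s&ok&(W[...,2]>120)&(W[...,2]<172); P=W[m]
    h,e=np.histogram(P[:,2],bins=np.arange(120,173,1.0)); 
    P=P[np.hypot(*(P[:,:2]-C).T)<82]
    hi=np.percentile(P[:,2],80); B=P[abs(P[:,2]-hi)<4]; c=B.mean(0); v=c[:2]-C
    print('bar top z',np.median(B[:,2]).round(1),'n',len(B),'angle',(np.degrees(np.arctan2(v[1],v[0]))%360).round(1))
E
python3 - <<'E'
from h import *
bar('w5')
arc(190,lead=3)
E
```

```text
bar top z 163.5 n 3626 angle 183.5
t 4.02 pos ang 188.2 rad 64.1 z 122.5 F [-0.4  0.3  0.1] T [0.04 0.01 0.03] open 26.0 q6 -0.33
 to 190 [ 1.4 -5.4  0.7] [-0.109 -0.001 -0.001]
```

>>> {"op": "step_arm", "data": {
  "deltas": [
    [26,1,-2.2,0.1,-0.035,0,0],
    [26,1,-4.4,0.3,-0.07,0,0],
    [26,1,-6.6,0.5,-0.1,0,0],
    [26,1,-8.8,0.7,-0.14,0,0],
    [26,1,-11,1,-0.17,0,0]
  ]
}}

```text
t: 4.43
tcp_pos: [510.9, -150.1, 122.6]
eef_rot: [0.702, -0.083, 0.702, 0.083]
ft_force: [1.0, 0.1, 0.3]
opening: 25.7
```

```bash
python3 - <<'E'
from h import *
bar('w6')
arc(200,lead=3)
E
```

```text
bar top z 163.5 n 3581 angle 193.6
t 4.48 pos ang 198.5 rad 64.5 z 122.5 F [-0.2 -0.1 -0. ] T [-0.07  0.02 -0.01] open 26.0 q6 -0.52
 to 200 [ 1.5 -5.   1.2] [-0.112  0.001 -0.001]
```

>>> {"op": "step_arm", "data": {
  "deltas": [
    [26,1,-2.2,0.2,-0.035,0,0],
    [26,1,-4.4,0.5,-0.07,0,0],
    [26,1,-6.6,0.8,-0.1,0,0],
    [26,1,-8.8,1.1,-0.14,0,0],
    [26,1,-11,1.5,-0.18,0,0]
  ]
}}

```text
t: 4.9
tcp_pos: [515.2, -160.8, 122.4]
eef_rot: [0.692, -0.146, 0.691, 0.146]
ft_force: [-0.7, 1.6, -0.0]
opening: 26.0
```

```bash
python3 - <<'E'
from h import *
bar('w7')
arc(210,lead=3)
E
```

```text
bar top z 163.5 n 3588 angle 203.8
t 4.95 pos ang 208.7 rad 64.8 z 122.4 F [-0.7 -0.2 -0.8] T [-0.    0.02  0.05] open 25.9 q6 -0.72
 to 210 [ 1.4 -4.7  1.3] [-0.104  0.002  0.   ]
```

>>> {"op": "step_arm", "data": {
  "deltas": [
    [26,1,-2.2,0.2,-0.035,0,0],
    [26,1,-4.4,0.5,-0.07,0,0],
    [26,1,-6.6,0.8,-0.1,0,0],
    [26,1,-8.8,1.2,-0.14,0,0],
    [26,1,-11,1.7,-0.18,0,0]
  ]
}}

```text
t: 5.37
tcp_pos: [521.6, -170.5, 122.1]
eef_rot: [0.676, -0.209, 0.675, 0.208]
ft_force: [0.2, 0.0, 0.6]
opening: 25.7
```

```bash
python3 - <<'E'
from h import *
bar('w8')
arc(220,lead=3)
E
```

```text
bar top z 152.7 n 3773 angle 214.3
t 5.42 pos ang 219.0 rad 64.8 z 122.1 F [0.2 0.7 0.8] T [ 0.05  0.02 -0.05] open 26.0 q6 -0.92
 to 220 [ 1.1 -4.4  1.3] [-0.096  0.002  0.002]
```

The cap has dropped: bar top went from 163.5 to 152.7 mm, with the bar now at ~214°. Now turning forward.

>>> {"op": "step_arm", "data": {
  "deltas": [
    [26,1,5.5,0.3,0.09,0,0],
    [26,2,11,1,0.17,0,0],
    [26,3,16.5,2.2,0.26,0,0],
    [26,4,22,3.9,0.35,0,0],
    [26,4,27,6,0.44,0,0]
  ]
}}

```text
t: 5.83
tcp_pos: [511.3, -144.9, 118.5]
eef_rot: [0.706, -0.055, 0.704, 0.054]
ft_force: [-0.6, -0.8, -0.7]
opening: 25.8
```

```bash
python3 - <<'E'
from h import *
bar('w9')
arc(170,z=118)
E
```

```text
bar top z 152.0 n 3859 angle 195.2
t 5.88 pos ang 193.0 rad 62.6 z 118.5 F [ 0.6  1.2 -0.3] T [ 0.03 -0.05  0.02] open 25.8 q6 -0.42
 to 170 [ 0.5 25.2  1.7] [0.322 0.003 0.   ]
```

>>> {"op": "step_arm", "data": {
  "deltas": [
    [26,0,5,-1,0.07,0,0],
    [26,0,10,-1,0.14,0,0],
    [26,0,15,-0.5,0.2,0,0],
    [26,0,20,0.3,0.27,0,0],
    [26,0,25,1.7,0.33,0,0]
  ]
}}

```text
t: 6.3
tcp_pos: [509.2, -119.0, 119.0]
eef_rot: [0.705, 0.066, 0.703, -0.066]
ft_force: [-0.7, -0.2, -0.3]
opening: 25.8
```

```bash
python3 - <<'E'
from h import *
bar('w10')
arc(155,z=118)
arc(145,z=118)
E
```

```text
bar top z 149.5 n 3715 angle 172.6
t 6.35 pos ang 169.5 rad 63.9 z 119.0 F [ 0.2  1.2 -0.4] T [ 0.03 -0.02  0.  ] open 26.2 q6 -0.04
 to 155 [ 1.  16.   1.8] [ 0.246  0.003 -0.001]
t 6.35 pos ang 169.5 rad 63.9 z 119.0 F [ 0.2  1.2 -0.4] T [ 0.03 -0.02  0.  ] open 26.2 q6 -0.04
 to 145 [ 1.  26.5  5.5] [ 0.421  0.003 -0.001]
```

>>> {"op": "step_arm", "data": {
  "deltas": [
    [26,1,5,0.3,0.08,0,0],
    [26,1,10,0.9,0.16,0,0],
    [26,1,15,1.8,0.24,0,0],
    [26,1,19,2.8,0.3,0,0],
    [26,1,23,4.2,0.37,0,0]
  ]
}}

```text
t: 6.77
tcp_pos: [518.0, -96.5, 118.4]
eef_rot: [0.681, 0.196, 0.678, -0.196]
ft_force: [-0.0, 0.6, 0.3]
opening: 26.2
```

```bash
python3 - <<'E'
from h import *
bar('w11')
arc(140,z=117)
arc(130,z=117)
E
```

```text
bar top z 147.1 n 3763 angle 151.2
t 6.82 pos ang 147.7 rad 63.7 z 118.4 F [-0.7  0.9 -0.3] T [ 0.02 -0.02 -0.02] open 26.6 q6 0.38
 to 140 [1.4 8.6 0.3] [ 0.131  0.003 -0.002]
t 6.82 pos ang 147.7 rad 63.7 z 118.4 F [-0.7  0.9 -0.3] T [ 0.02 -0.02 -0.02] open 26.6 q6 0.38
 to 130 [ 1.4 19.5  2.7] [ 0.305  0.003 -0.003]
```

>>> {"op": "step_arm", "data": {
  "deltas": [
    [26,1,2.5,0,0.04,0,0],
    [26,1,5,0,0.08,0,0],
    [26,1,7.5,0.2,0.12,0,0],
    [26,1,10,0.6,0.16,0,0],
    [26,1,12,1,0.19,0,0]
  ]
}}

```text
t: 7.23
tcp_pos: [525.7, -86.6, 117.7]
eef_rot: [0.659, 0.262, 0.656, -0.261]
ft_force: [-0.3, -0.8, -0.1]
opening: 26.1
```

```bash
python3 - <<'E'
from h import *
bar('w12')
arc(132,z=117)
E
```

```text
bar top z 145.9 n 3749 angle 140.2
t 7.28 pos ang 136.7 rad 63.6 z 117.7 F [0.2 1.  0.4] T [ 0.01 -0.05 -0.02] open 25.4 q6 0.60
 to 132 [ 0.7  5.3 -0.2] [ 0.079  0.003 -0.003]
```

>>> {"op": "step_arm", "data": {
  "deltas": [
    [26,0.5,1.2,0,0.018,0,0],
    [26,0.5,2.4,0,0.035,0,0],
    [26,0.5,3.6,0,0.053,0,0],
    [26,0.5,4.8,0,0.07,0,0],
    [26,0.5,6,0,0.09,0,0]
  ]
}}

```text
t: 7.7
tcp_pos: [530.2, -82.0, 117.2]
eef_rot: [0.646, 0.292, 0.643, -0.291]
ft_force: [0.1, -0.6, 0.2]
opening: 26.0
```

```bash
python3 - <<'E'
from h import *
bar('w13')
arc(128,z=117)
E
```

```text
bar top z 145.3 n 3744 angle 134.6
t 7.75 pos ang 131.1 rad 63.8 z 117.2 F [0.2 0.4 0.2] T [-0.04 -0.02  0.04] open 26.1 q6 0.70
 to 128 [ 0.2  3.4 -0.1] [ 0.056  0.003 -0.003]
```

>>> {"op": "step_arm", "data": {
  "deltas": [
    [26,0.2,1,0,0.015,0,0],
    [26,0.2,2,0,0.03,0,0],
    [26,0.2,3,0,0.045,0,0],
    [26,0.2,4,0,0.06,0,0],
    [26,0.2,5,0.1,0.08,0,0]
  ]
}}

```text
t: 8.17
tcp_pos: [534.1, -78.7, 117.0]
eef_rot: [0.633, 0.319, 0.63, -0.317]
ft_force: [-1.9, -2.6, 0.3]
opening: 26.2
```

```bash
python3 - <<'E'
from h import *
bar('w14')
arc(123,z=117)
E
```

```text
bar top z 144.9 n 3738 angle 130.2
t 8.22 pos ang 126.6 rad 63.9 z 117.0 F [-1.8 -0.7  0.3] T [-0.27  0.23  0.07] open 25.7 q6 0.79
 to 123 [-0.   4.   0.1] [ 0.06   0.003 -0.003]
```

>>> {"op": "step_arm", "data": {
  "deltas": [
    [26,0,0.5,0,0.01,0,0],
    [26,0,1,0,0.02,0,0],
    [26,0,1.5,0,0.03,0,0],
    [26,0,2,0,0.035,0,0],
    [26,0,2,0,0.035,0,0]
  ]
}}

```text
t: 8.63
tcp_pos: [535.1, -77.7, 116.7]
eef_rot: [0.627, 0.33, 0.624, -0.33]
ft_force: [-4.9, -3.8, -0.3]
opening: 26.0
```

```bash
python3 - <<'E'
from h import *
bar('w15')
arc(123,z=117)
E
```

```text
bar top z 144.7 n 3817 angle 128.2
t 8.68 pos ang 125.3 rad 64.1 z 116.7 F [-5.8 -4.5  0.3] T [-0.98  1.06  0.05] open 26.0 q6 0.83
 to 123 [-0.3  2.6  0.1] [ 0.024  0.002 -0.002]
```

>>> {"op": "step_arm", "data": {
  "deltas": [
    [26,0,0.8,0,0.01,0,0],
    [26,0,1.6,0,0.02,0,0],
    [26,0,2.4,0,0.02,0,0],
    [26,0,3,0,0.02,0,0],
    [26,0,3,0,0.02,0,0]
  ]
}}

```text
t: 9.1
tcp_pos: [535.9, -77.2, 116.3]
eef_rot: [0.622, 0.335, 0.622, -0.338]
ft_force: [-13.5, -11.3, 3.4]
opening: 25.9
```

```bash
python3 - <<'E'
from h import *
bar('w16')
arc(123,z=117)
E
```

```text
bar top z 144.4 n 3803 angle 127.4
t 9.15 pos ang 124.5 rad 64.1 z 116.3 F [-12.3 -11.5   4.4] T [-2.47  2.68  0.12] open 26.5 q6 0.85
 to 123 [-0.7  1.7  0.1] [0.003 0.003 0.002]
```

>>> {"op": "step_arm", "data": {
  "deltas": [
    [26,0,1,0,0,0,0],
    [26,0,2,0,0,0,0],
    [26,0,2.5,0,0,0,0],
    [26,0,2.5,0,0,0,0]
  ]
}}

```text
t: 9.48
tcp_pos: [536.0, -77.1, 116.0]
eef_rot: [0.621, 0.334, 0.622, -0.339]
ft_force: [-16.1, -11.5, 7.7]
opening: 25.9
```

```bash
python3 - <<'E'
from h import *
bar('w17')
arc(128,z=117); arc(128,z=215)
E
```

```text
bar top z 144.2 n 3805 angle 127.2
t 9.53 pos ang 124.5 rad 64.1 z 116.0 F [-15.8 -12.2   7.1] T [-2.47  3.32  0.16] open 26.3 q6 0.85
 to 128 [-1.  -4.   0.4] [-0.086  0.002  0.007]
t 9.53 pos ang 124.5 rad 64.1 z 116.0 F [-15.8 -12.2   7.1] T [-2.47  3.32  0.16] open 26.3 q6 0.85
 to 128 [-99.   -4.6   0.6] [-0.086  0.002  0.007]
```

It's at a hard stop: 20 N and no further motion, bar top at home height. Backing off, opening and lifting clear.

>>> {"op": "step_arm", "data": {
  "deltas": [
    [30,0,-1.5,0,0,0,0],
    [34,0,-3,0,0,0,0],
    [34,0,-3.5,0,0,0,0],
    [34,0,-3.5,0,0,0,0]
  ]
}}

```text
t: 9.87
tcp_pos: [533.3, -78.9, 116.1]
eef_rot: [0.622, 0.335, 0.622, -0.339]
ft_force: [0.2, 0.6, -0.1]
opening: 33.8
```

```bash
python3 - <<'E'
from h import *
bar('w18')
arc(127.2,z=117); arc(127.2,z=215)
E
```

```text
bar top z 144.9 n 3368 angle 130.8
t 9.92 pos ang 127.3 rad 64.2 z 116.1 F [ 0.   0.7 -0.6] T [-0.02  0.03  0.02] open 33.6 q6 0.85
 to 127.2 [-0.9  0.1  0.2] [-0.072  0.003  0.006]
t 9.92 pos ang 127.3 rad 64.2 z 116.1 F [ 0.   0.7 -0.6] T [-0.02  0.03  0.02] open 33.6 q6 0.85
 to 127.2 [-98.9  -0.5   0.5] [-0.072  0.003  0.006]
```

View pics/w18.png

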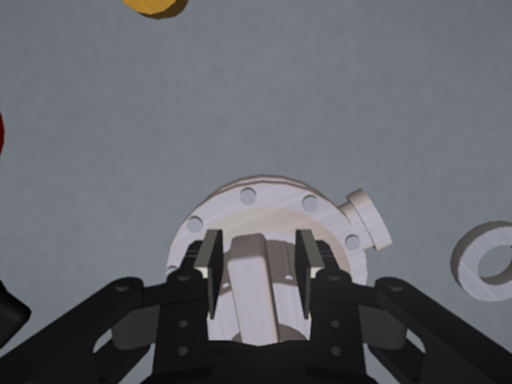

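Fingers are clear of the bar on both sides. The apparent angle changed 3° on unloading, so I'll lift and measure unloaded, comparing with the shut pump.

>>> {"op": "step_arm", "data": {
  "deltas": [
    [40,-20,0,0,0,0,0],
    [40,-45,0,0,0,0,0],
    [40,-70,0,0,0,0,0],
    [40,-98,0,0,0,0,0],
    [40,-98,0,0,0,0,0]
  ]
}}

```text
t: 10.33
tcp_pos: [535.7, -78.4, 219.1]
eef_rot: [0.624, 0.335, 0.62, -0.338]
ft_force: [1.9, -0.4, 0.3]
opening: 40.2
```

```bash
python3 - <<'E'
from h import *
snap('wrist','w19'); W,ok=cloud('w19','wrist')
m=ok&(W[...,2]>137)&(W[...,2]<155)&(W[...,0]>480)&(W[...,1]<0)
P=W[m]; print(len(P),np.median(P,0)); r=cv2.minAreaRect(P[:,:2].astype(np.float32)); print(r); print(cv2.boxPoints(r))
arc(127.2,z=117)
snap('scene','scene1');snap('top','top1')
for n in('top','scene'):
    W,ok=cloud(n+'1',n)
    for cx,cy in ((202,165),(291,165)) if n=='top' else ((327,255),(211,215)):
        s=np.zeros_like(ok); s[cy-55:cy+45,cx-45:cx+45]=1
        m=s&ok&(W[...,2]>105)&(W[...,2]<175); P=W[m]
        B=P[(P[:,2]>137)&(P[:,2]<153)]
        print(n,cx,len(B),cv2.minAreaRect(B[:,:2].astype(np.float32)),np.median(B,0).round(1))
E
```

```text
3522 [ 562.00387324 -117.82304252  144.97892798]
((568.4807739257812, -125.66006469726562), (16.200336456298828, 138.3258056640625), 41.481746673583984)
[[ 516.6002   -79.21092]
 [ 608.2246  -182.84001]
 [ 620.3613  -172.1092 ]
 [ 528.73694  -68.48012]]
t 10.38 pos ang 125.6 rad 63.5 z 216.7 F [ 1.   0.8 -1.7] T [0.03 0.02 0.02] open 40.1 q6 0.85
 to 127.2 [99.7 -1.6 -1. ] [-0.071  0.006  0.002]
top 202 177 ((581.29248046875, 209.02139282226562), (17.003707885742188, 145.70265197753906), 81.46485137939453) [578.9 209.8 142.9]
top 291 0 ((0.0, 0.0), (0.0, 0.0), 0.0) [nan nan nan]
scene 327 315 ((579.09228515625, 214.19351196289062), (16.573829650878906, 153.80694580078125), 81.60537719726562) [586.3 214.  144.4]
scene 211 309 ((574.4180297851562, -130.41287231445312), (22.878982543945312, 148.9086456298828), 42.694271087646484) [ 576.6 -131.7  144.4]
  return _methods._mean(a, axis=axis, dtype=dtype,
  ret = um.true_divide(
```

View pics/w19.png

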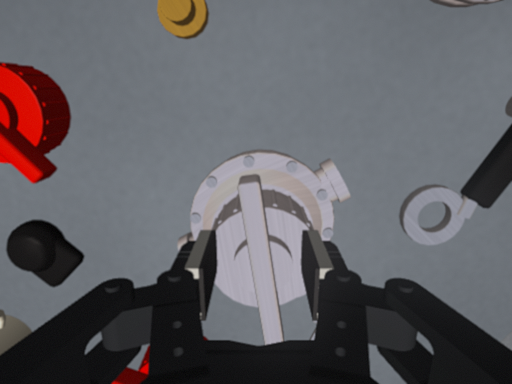

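View pics/scene1.png

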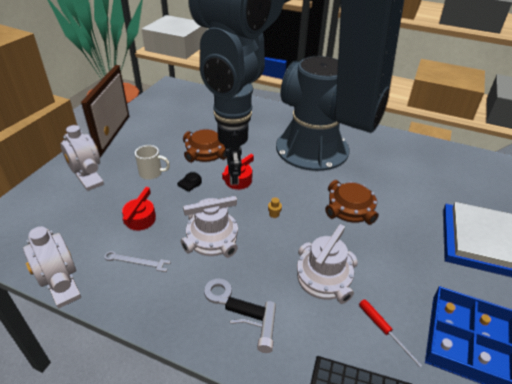

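```bash
python3 - <<'E'
from h import *
ims=[]
for t in ('w13','w14','w15','w16','w17','w18'):
    W,ok=cloud(t,'wrist')
    s=np.zeros_like(ok); s[225:338,205:310]=1
    m=s&ok&(abs(W[...,2]-145)<3)&(np.hypot(W[...,0]-C[0],W[...,1]-C[1])<80)
    n,l=cv2.connectedComponents(m.astype(np.uint8)); 
    k=l[300,255] or l[320,258]; m=l==k
    P=W[m]; vx,vy,x0,y0=cv2.fitLine(P[:,:2].astype(np.float32),cv2.DIST_L2,0,.01,.01).ravel()
    r=cv2.minAreaRect(P[:,:2].astype(np.float32))
    a=r[2] if r[1][0]<r[1][1] else r[2]-90
    print(t,len(P),'line',np.degrees(np.arctan2(vy,vx))%180,'rect',a+90,np.round(r[1],1),np.median(P[:,2]),P.mean(0))
    ims.append(cv2.imread(f'pics/{t}.png')[220:345,190:320])
cv2.imwrite('pics/cmp.png',cv2.resize(np.vstack([np.hstack(ims[:3]),np.hstack(ims[3:])]),None,fx=2,fy=2))
E
```

```text
w13 3443 line 141.1561 rect 137.4620361328125 [22.1 45.4] 145.2564957635467 [530.73639204 -89.72559294 145.10507601]
w14 3397 line 136.58694 rect 131.77715682983398 [22.3 44.5] 144.84220608393647 [534.08974137 -86.64780283 144.73745833]
w15 3229 line 131.64644 rect 130.72406387329102 [16.  42.5] 144.63698292063935 [536.54260226 -85.36796499 144.51999064]
w16 3387 line 136.35248 rect 130.8098030090332 [22.1 45.5] 144.37871523829222 [536.07904436 -84.5846169  144.33435469]
w17 3333 line 136.33914 rect 138.72553253173828 [20.5 47.5] 144.22482216263984 [536.21784703 -84.39641642 144.18457366]
w18 3127 line 132.66158 rect 131.2515869140625 [16.1 40.7] 144.91296102608044 [534.84198762 -86.7742694  144.763865  ]
```

View pics/cmp.png

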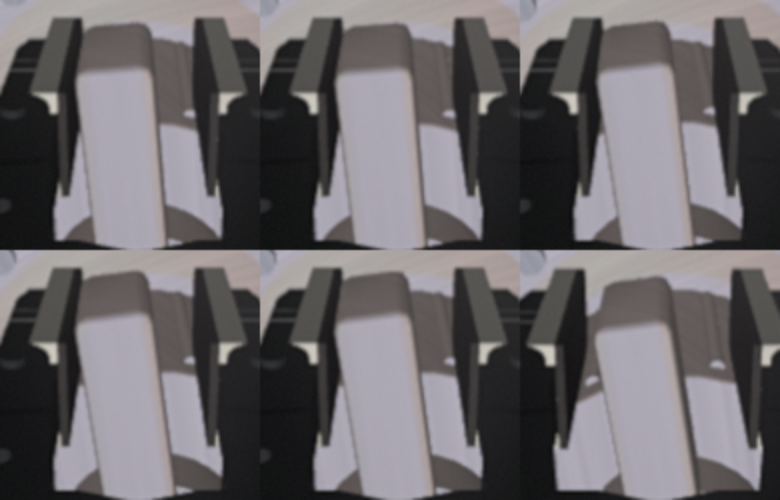

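The clean fits put the bar at 130.7–131.5° from first stop contact to after release. It stayed put, so the 3° shift came from how I measured it. In the scene camera both bars now stand at 144.4 mm. Handing in.

```bash
python3 - <<'E'
from h import *
o=bot.get_obs(); print(o['t'],o['tcp_pos'],o['ft_force'],abs(o['joint_velocities']).max()); print(bot.job_done())
E
```

```text
10.4833 [533.81655586 -78.20874425 213.87299159] [-0.09056651 -0.96908528 -0.99039491] 0.024921138732074077
the job is handed in; nothing more can be done
None
```

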